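# Seat the lint screen and hold the dryer's start button

## Robot

A 6-joint arm with a two-finger parallel gripper is mounted at the origin on the work surface. World frame = base frame: x ahead of the robot, y to its left, z up, the work surface at z = 0. Lengths are in m, angles in degrees, forces in N, time in s.
With the tool pointing down it reaches from about 0.25 to 0.775 m from the base axis. Payload 4 kg.
Tool frame: the origin (TCP) lies midway between the tips of the shut fingers; the grasp point (between the pads) lies 19 mm behind it (robot.grip_depth is the distance from the TCP to the grasp point, in m); z points along the fingers, x is the direction in which the jaws open and shut, and the axes are right-handed (so a half turn about z gives the same grasp; the last joint's range is limited). The gripper opens to 94 mm and grips with 3 to 60 N. Pads are 16 mm wide; open, the fingers measure 119 mm over their backs; the gripper's body (75 mm by 177 mm) begins 78 mm behind the grasp point.
Start: joints at [57.347, 4.996, 78.535, -0, 96.463, -5.907], TCP at [0.248, 0.491, 0.206] pointing down, gripper open.
Joint ranges: [-177.83, 177.83], [-43.37, 116.18], [15.69, 146.23], [-61.86, 241.86], [9.47, 152.12], [-147.06, 147.06]. Speed limits (degrees/s): [159.86, 159.86, 180, 180, 180, 180].

## Interface

Orientations are given as a 3x3 rotation matrix whose columns are the frame's x, y, z axes.
In Python, from rig import robot, fingers, eyes, workorder gives the robot as it stands. Calls block until the motion is done:
- robot.goto(position, orientation): joint-space move of the TCP to a pose.
- robot.line_to(position, frame=None, max_speed=0.15): straight line of the TCP; frame=None keeps the orientation; max_speed is the mean speed in m/s.
- robot.move_j(angles): joint-space move.
- fingers.release() and fingers.grab(newtons=None): open the fingers fully, or close them until they stop; newtons is the grip in N (None keeps the last).
- robot.dwell(seconds).
- robot.ik(position, orientation): joint angles nearest the present ones, or None.
- robot.sense(): the state.
- eyes.read_camera(name): name is "scene" or "top" or "wrist"; returns a dict with "color" (420x560x3 uint8, red, green, blue), "K" (3x3 intrinsics, pixels), "origin" and "orientation" of the camera in the world; the wrist camera has in their place "tool_from_camera" (4x4, takes a point from camera to tool coordinates, whose origin is the TCP and whose axes are the tool frame's). Camera axes: x right, y down, z forward; pixel columns grow to the right and rows downward; lengths in m; the calibration is good to about 2 mm. A picture is of the moment at which its call begins: read the wrist's pose just before it. There is no depth.
A pose or a line that the arm cannot do raises robot.Unreachable and nothing moves.
- workorder.sign_off(): hands the job in, once; it reports no verdict.
The state is a dict: "time_s": time; "joints": joint angles; "qd": joint speeds; "tau": joint torques, N m; "eef_pos": TCP position; "tcp_rot": TCP orientation; "contact_force": force on the tool from outside, world axes, zero at the start; "wrist_torque": the same for the moment, N m; "grip_width": opening from 0.0 (shut) to 1.0 (fully open).
Only numpy, scipy, OpenCV 4.12 (cv2) and the standard library are available. Lean on these libraries where they do the work, as an engineer would, in place of code of your own. Each camera call takes 0.05 s, during which the arm holds its last target. There are 200 camera calls.

## Task

Start the middle dryer: push its lint screen, which stands part-way up out of its slot in the dryer's top, down until its cover sits fully home on the rim, and only then press the green start button on that dryer's sloping console fully in and keep it pressed, because this model's start switch must be held until the drum is turning. Finish holding: your program ends with the fingers still holding the button fully in, firmly but with no more than 30 N. Leave the detergent bottle, the carton of dryer sheets and the dosing cup standing where they are.

Things in the scene. Friction and masses are not known exactly. Their poses are not given: they have to be found in the camera images.
- dryer: Middle one of three white coin dryers, 690 mm apart. Origin: middle of its console's lower front edge, on the dryer's top (z = 0); x to the console's back, y left, z up. Console: white wedge, y -333 to 333 mm; front lip 20 mm high, face rising at 35 degrees to 130 mm at x = 157; two fixed black knobs, 24 mm high. Coin meters (fixed, 195 mm high): y -332 to -217 and 358 to 473, x from -171 mm.
- start_button (a joint): Travel of the middle dryer's green spring-loaded start button, in m: 0 = out (rest), grows as pressed, 0.008 = fully in, at its stop. The spring resists with 2.4 N at first, 7.2 N at the stop. Round cap 29 mm across, its top 14 mm out of the console's face at rest, 6 mm when fully in; the steel ring around it, 40 mm across, stands 3 mm out.
- start_top (a point): Centre of the green start button's top, moving with it; 55 mm behind the dryer's origin in x, 20 mm right of it. Its z axis points straight out of the sloping face (35 degrees from vertical, leaning to the dryer's front), so the button is pressed along -z of this point; its y axis is level, along the console.
- lint_screen (a joint): How far the lint screen stands up out of its slot, in m: 0 = fully home, cover on the rim, a hard stop; starts at 0.06 to 0.11. It slides straight up and down with a stiff fit: it stays where it is left and takes about 4 N to push down slowly, some more if pushed fast (0.8 N per 0.1 m/s).
- screen_top (a point): Centre of the flat top of the lint screen's grey cover (284 mm along y, 50 mm along x, 14 mm thick), moving with it; z up. Fully home, it is 22 mm above the dryer's top. The slot's white rim, 300 x 64 mm and 8 mm high, lies in front of the middle console. Below the cover hangs the framed mesh, 256 mm wide.
- detergent: Bystander, loose: round blue detergent bottle, 90 mm across, 230 mm tall, orange cap. Origin: centre of its underside; z up.
- sheet_carton: Bystander, loose: green and yellow carton of dryer sheets, 70 x 120 mm, 70 mm high. Origin: centre of its underside; z up.
- dosing_cup: Bystander, loose: orange dosing cup, 66 mm across, 60 mm tall. Origin: centre of its underside; z up.

How it is judged:
By the outcome, as a careful person would: the job done as asked, in the order asked, and still so for the second after the job is handed in, while the arm keeps its last pose, push and grip.
It also fails if it takes over 42 s, if anything falls off the work surface, if the arm or the gripper's body presses on something with over 40 N, if the wrist force passes 120 N, or if a joint passes its speed limit or range.

## Working session

There is one attempt and no reset: what is moved stays moved. The work goes in short steps, each a Python script; the robot and the scene stay as the last script left them, time stands still between calls to the robot, and variables do not carry over. Pictures are saved under pics/ and viewed, on a budget of 10 in all, crops included, one or two more only if the job needs it, and the job is handed in when it is done.

```bash
mkdir -p pics; ls
python3 - <<'E'
from rig import robot, fingers, eyes, workorder
import cv2,numpy as np
np.set_printoptions(precision=4,suppress=True)
for n in ("scene","top"):
    c=eyes.read_camera(n); cv2.imwrite(f"pics/{n}0.png",c["color"][:,:,::-1])
    print(n,c["K"],c["origin"],c["orientation"])
print(robot.sense())
E
```

```text
pics
scene [[516.4866   0.     281.328 ]
 [  0.     516.4866 209.0746]
 [  0.       0.       1.    ]] [1.2261 0.1176 1.0396] [[-0.0278  0.8064 -0.5908]
 [ 0.9995  0.0136 -0.0285]
 [-0.015  -0.5913 -0.8063]]
top [[458.7659   0.     275.6452]
 [  0.     458.7659 214.4276]
 [  0.       0.       1.    ]] [0.422  0.0749 1.1643] [[-0.0163 -0.9975  0.0694]
 [-0.9998  0.0168  0.0066]
 [-0.0077 -0.0693 -0.9976]]
{'time_s': 0.1, 'joints': array([57.346 ,  5.0353, 78.6135, -0.001 , 96.4623, -5.9104]), 'qd': array([-0.0884, -0.0436, -0.1976,  0.0305,  0.0222, -0.0326]), 'tau': array([  0.0025, -34.1244, -30.3303,   0.0721,   0.0303,  -0.0001]), 'eef_pos': array([0.2473, 0.4907, 0.2044]), 'tcp_rot': array([[ 0.45  ,  0.893 , -0.001 ],
       [ 0.893 , -0.45  , -0.0016],
       [-0.0019, -0.0002, -1.    ]]), 'contact_force': array([-0.3361, -0.6994,  0.2417]), 'wrist_torque': array([-0.0678, -0.0355, -0.0453]), 'grip_width': 0.9997287152792702}
```

View pics/scene0.png

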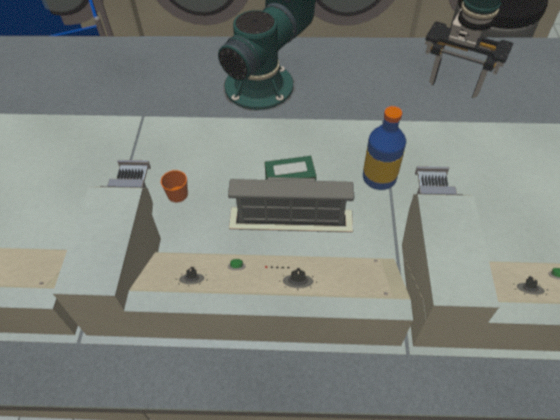

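View pics/top0.png

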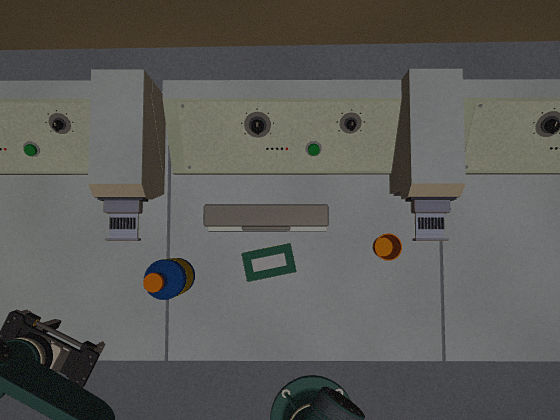

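Both views: robot at the front (+x up in "top"). Top view: button about (314,149), cover corners (204,205)-(328,226), cup (387,247), carton (269,262), bottle (169,280). Scene view: button top about (236,263), cover top corners (230,180)-(353,197). Next I triangulate with both cameras.

```bash
cat > h.py <<'E'
from rig import robot, fingers, eyes, workorder
import cv2,numpy as np
np.set_printoptions(precision=4,suppress=True)
def ray(c,uv):
    d=c["orientation"]@np.linalg.solve(c["K"],[*uv,1.]); return np.array(c["origin"]),d/np.linalg.norm(d)
def tri(rays):
    A=sum(np.eye(3)-np.outer(d,d) for o,d in rays); b=sum((np.eye(3)-np.outer(d,d))@o for o,d in rays)
    p=np.linalg.solve(A,b); return p,max(np.linalg.norm(np.cross(p-o,d)) for o,d in rays)
def atz(c,uv,z):
    o,d=ray(c,uv); return o+d*(z-o[2])/d[2]
def green(img,box):
    u0,v0,u1,v1=box; m=img[v0:v1,u0:u1].astype(int); k=(m[...,1]>m[...,0]*1.5)&(m[...,1]>m[...,2]*1.3)&(m[...,1]>50)
    v,u=np.nonzero(k); return np.array([u.mean()+u0,v.mean()+v0]),k.sum()
E
python3 - <<'E'
from h import *
s=eyes.read_camera("scene");t=eyes.read_camera("top")
gs=green(s["color"],(220,250,255,280)); gt=green(t["color"],(300,135,330,165)); print(gs,gt)
print("button",tri([ray(s,gs[0]),ray(t,gt[0])]))
for n,a,b in (("cov +x-y",(229,196),(328,205)),("cov +x+y",(353,198),(204,205)),("cov -x-y",(231,180),(328,226)),("cov -x+y",(353,182),(204,226))):
    print(n,*tri([ray(s,a),ray(t,b)]))
print("rim",[atz(t,p,.0) for p in ((207,231),(328,231))])
print("lip",[atz(t,p,.02) for p in ((164,174),(390,174),(466,174),(88,174))])
print("cup top",tri([ray(s,(175,179)),ray(t,(387,246))]),"carton top",tri([ray(s,(291,169)),ray(t,(269,262))]))
print("cap",tri([ray(s,(393,112)),ray(t,(153,282))]))
for n,c,x0,y0,x1,y1 in (("s",s,140,150,410,310),("t",t,130,110,430,290)):
    cr=c["color"][y0:y1,x0:x1,::-1]; cv2.imwrite(f"pics/crop_{n}.png",cv2.resize(cr,None,fx=2.6,fy=2.6,interpolation=cv2.INTER_CUBIC))
E
```

```text
(array([235.9167, 263.2639]), np.int64(72)) (array([313.5094, 149.3962]), np.int64(106))
button (array([ 0.6563, -0.0126,  0.0587]), np.float64(0.00013030479766628643))
cov +x-y [ 0.5144 -0.0366  0.1157] 0.001963723019950365
cov +x+y [0.519  0.2449 0.1202] 0.0003571434723410318
cov -x-y [ 0.4664 -0.0359  0.1142] 0.0016070400505138202
cov -x+y [0.471  0.2467 0.1178] 0.0007204096867961707
rim [array([0.4637, 0.2576, 0.    ]), array([ 0.4587, -0.0495,  0.    ])]
lip [array([0.6085, 0.3621, 0.02  ]), array([ 0.5985, -0.2063,  0.02  ]), array([ 0.5952, -0.3965,  0.02  ]), array([0.6119, 0.5543, 0.02  ])]
cup top (array([ 0.4184, -0.1835,  0.0571]), np.float64(0.0006635386090260482)) carton top (array([0.3848, 0.1018, 0.0606]), np.float64(0.0018518544437867155))
cap (array([0.3537, 0.3331, 0.2253]), np.float64(0.00020569855988599922))
```

View pics/crop_s.png

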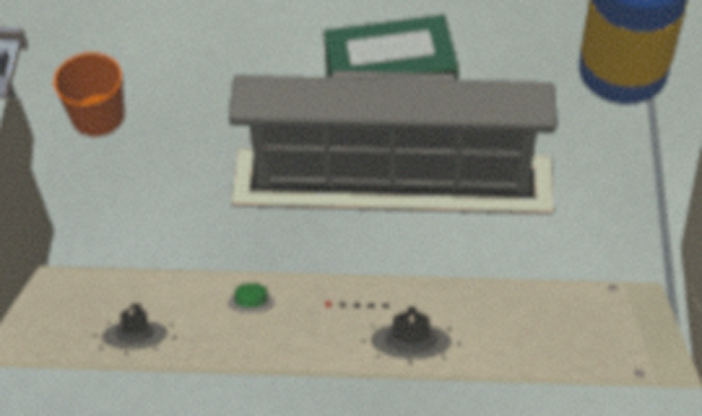

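View pics/crop_t.png

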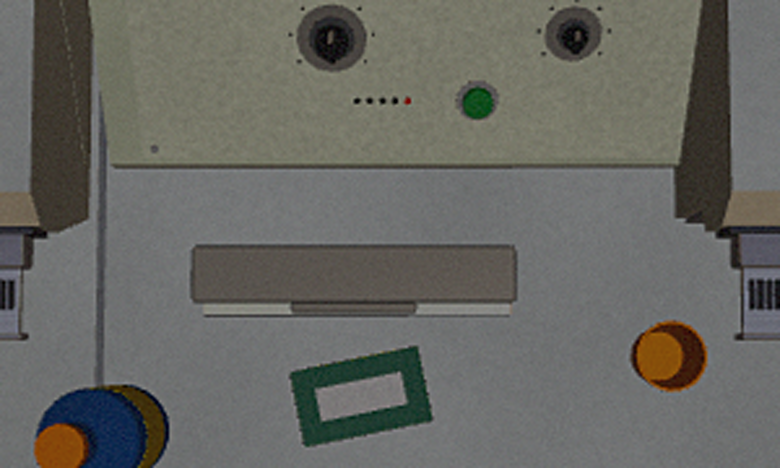

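The crops confirm the layout: the cover is raised, its rear edge clear of the console. In the scene view the green blob includes the cap's side, so the button's z was biased low. I'll go high over the bottle, push the screen down, and use its hard stop (22 mm) to fix the height of the dryer's top.

Run:
```python
from h import *
R=np.array([[0,1,0],[1,0,0],[0,0,-1.]])
fingers.grab(10)
p0=robot.sense()["eef_pos"]
robot.line_to([p0[0]+.03,p0[1],.40],max_speed=.3)
robot.goto([.493,.105,.36],R)
robot.line_to([.493,.105,.16],max_speed=.2)
robot.dwell(.2); s=robot.sense(); b=s["contact_force"]; print(s["time_s"],s["eef_pos"],b)
robot.line_to([.493,.105,.045],max_speed=.08)
s=robot.sense(); print(s["eef_pos"],s["contact_force"]-b)
z=.045
while z>.0:
    z-=.003; robot.line_to([.493,.105,z],max_speed=.03); robot.dwell(.08)
    s=robot.sense(); f=s["contact_force"]-b; print(round(z,4),s["eef_pos"],f)
    if f[2]>14: break
print(s["time_s"])
```

```text
5.4083 [0.4937 0.1051 0.1613] [-0.2497 -0.1238  0.2038]
[0.4928 0.105  0.0447] [1.0482 0.2614 0.4019]
0.042 [0.4928 0.105  0.0418] [1.2368 0.2688 2.4719]
0.039 [0.4928 0.105  0.0387] [ 0.4008 -0.2102 -0.2476]
0.036 [0.4929 0.105  0.0357] [0.8285 0.4226 1.6124]
0.033 [0.493  0.105  0.0327] [-0.4685 -0.0765  1.4303]
0.03 [0.493  0.105  0.0297] [0.396  0.5453 1.1859]
0.027 [0.4931 0.105  0.0268] [0.7237 0.2099 0.9631]
0.024 [0.4931 0.105  0.0238] [ 1.7109 -0.0828  0.6648]
0.021 [0.4931 0.105  0.0222] [-2.1285 -0.1763  7.5253]
0.018 [0.4933 0.105  0.0221] [-8.1508 -1.167  21.6223]
9.9917
```

Hard stop at z = 0.022, so the dryer's top is at z = 0 and the button top should be at z ≈ 0.0756. Now I'll retreat and look closely along the button's axis.

```bash
cat >> h.py <<'E'
yaw=np.radians(-1.0)   # lip: x grows with y => dryer x axis turned towards -y
C,S=np.cos(yaw),np.sin(yaw); Z=np.array([[C,-S,0],[S,C,0],[0,0,1]])
a=np.radians(35)
n=Z@np.array([-np.sin(a),0,np.cos(a)])       # out of the face
xt=Z@np.array([0,1.,0]); RB=np.column_stack([xt,np.cross(-n,xt),-n])
E
python3 - <<'E'
from h import *
robot.line_to([.493,.105,.20],max_speed=.25)
t=eyes.read_camera("top")
g=green(t["color"],(300,135,330,165)); B=atz(t,g[0],.0745); print(g,B)
robot.goto(B+.15*n,RB)
robot.dwell(.2); s=robot.sense(); w=eyes.read_camera("wrist"); sc=eyes.read_camera("scene")
T=np.array(w["tool_from_camera"]); R=s["tcp_rot"]
o=s["eef_pos"]+R@T[:3,3]; d=dict(K=w["K"],origin=o,orientation=R@T[:3,:3])
np.savez("w.npz",**d)
g=green(w["color"],(0,0,560,420)); print(s["time_s"],s["eef_pos"],g,T,w["K"],atz(d,g[0],.0756))
cv2.imwrite("pics/w1.png",w["color"][:,:,::-1]); cv2.imwrite("pics/s1.png",sc["color"][:,:,::-1])
E
```

```text
(array([313.3519, 149.3056]), np.int64(108)) [ 0.6532 -0.0111  0.0745]
11.8167 [ 0.5679 -0.0087  0.1978] (array([283.5983, 189.8033]), np.int64(727)) [[ 1.     -0.0002  0.0003 -0.0001]
 [ 0.0002  0.9726  0.2326 -0.0665]
 [-0.0003 -0.2326  0.9726 -0.1791]
 [ 0.      0.      0.      1.    ]] [[376.4686   0.     284.7637]
 [  0.     376.4686 207.7892]
 [  0.       0.       1.    ]] [ 0.6473 -0.011   0.0756]
```

View pics/w1.png

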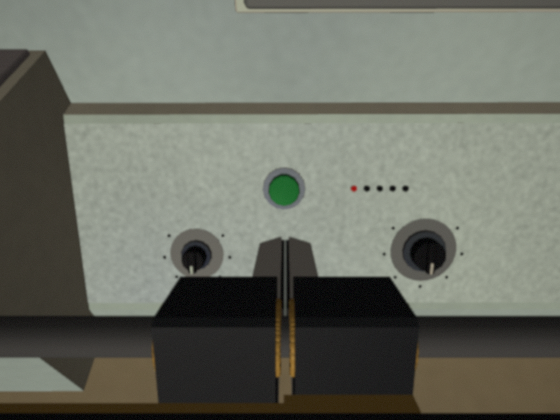

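View pics/s1.png

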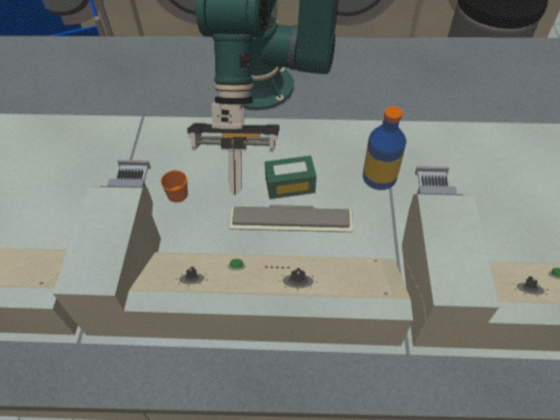

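The wrist view shows the button at (283.6,189.8), with the lip's upper edge at row ≈114 and foot at row ≈103. The scene view shows the cover seated on its rim, with the bystanders unmoved. The two button x-estimates differ by 6 mm, so I'll check the lip in both cameras to find the bias.

Run:
```python
from h import *
d=dict(np.load("w.npz")); t=eyes.read_camera("top"); s=eyes.read_camera("scene")
print("wrist lip top/foot",atz(d,(284,114),.02),atz(d,(284,103),0))
print("top lip/foot",atz(t,(313,172.5),.02),atz(t,(313,174.5),0))
col=t["color"][165:182,313].mean(1); print(col)
print("wrist+top",tri([ray(d,(283.6,189.8)),ray(t,(313.4,149.4))]))
print("all",tri([ray(d,(283.6,189.8)),ray(t,(313.4,149.4)),ray(s,(236.5,260.8))]))
# ring centre (3 mm out): expected z from geometry
m=d; print("yaw lip wrist",[atz(d,p,.02) for p in ((72,113.5),(540,113.5))])
```

```text
wrist lip top/foot [ 0.6072 -0.01    0.02  ] [ 0.6088 -0.01    0.    ]
top lip/foot [ 0.6057 -0.0132  0.02  ] [ 0.6038 -0.0146  0.    ]
[131.     129.6667 124.3333 124.6667 126.     127.6667 122.3333 124.3333
  79.3333  70.     114.      93.3333  99.6667 109.      96.3333  75.
  60.6667]
wrist+top (array([ 0.6541, -0.0114,  0.069 ]), np.float64(0.0002675396456621051))
all (array([ 0.6549, -0.0111,  0.0676]), np.float64(0.0007926870618450173))
yaw lip wrist [array([ 0.6036, -0.1994,  0.02  ]), array([0.6104, 0.2191, 0.02  ])]
```

Three cameras agree on the button top at (0.654, -0.011, 0.069), and the geometry fits if the 55 mm refers to the button's foot on the face. I'll approach to 25 mm, recheck with the wrist camera, and then press in steps.

Run:
```python
from h import *
B=np.array([.6543,-.0112,.0690])
robot.line_to(B+.03*n,RB,max_speed=.15); robot.dwell(.3)
s=robot.sense(); w=eyes.read_camera("wrist"); print(s["time_s"],s["eef_pos"]-(B+.03*n),s["contact_force"])
T=np.array(w["tool_from_camera"]); R=s["tcp_rot"]
d=dict(K=w["K"],origin=s["eef_pos"]+R@T[:3,3],orientation=R@T[:3,:3]); np.savez("w2.npz",**d)
q=w["K"]@(T[:3,:3].T@(np.array([0,0,.03])-T[:3,3])); print("predicted px",q[:2]/q[2],"green",green(w["color"],(0,0,560,420)))
cv2.imwrite("pics/w2.png",w["color"][:,:,::-1])
```

```text
13.3 [ 0.0002 -0.0001  0.001 ] [-0.9081  0.4235 -0.4581]
predicted px [284.8496 235.306 ] green (array([284.9781, 227.0528]), np.int64(1098))
```

View pics/w2.png

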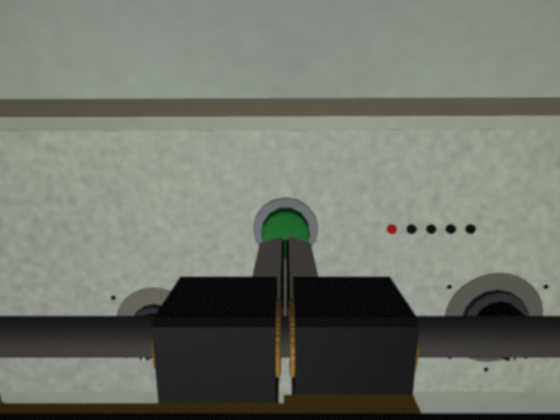

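The wrist view shows the cap centred near (285,231), with its lower part hidden by the fingertips. Predicted was (285,235), so I'll shift 1.5 mm downslope and press.

Run:
```python
from h import *
B=np.array([.6543,-.0112,.0690])-.0015*(Z@np.array([np.cos(a),0,np.sin(a)]))
robot.line_to(B+.015*n,RB,max_speed=.1); robot.dwell(.3)
b=np.mean([(robot.dwell(.05),robot.sense()["contact_force"])[1] for _ in range(4)],0); print(b)
h=.009; k=0
while h>-.03:
    robot.line_to(B+h*n,RB,max_speed=.03); robot.dwell(.1)
    s=robot.sense(); f=s["contact_force"]-b; p=(s["eef_pos"]-B)@n*1e3
    print(round(h*1e3,1),"actual %.2f"%p,"Fn %.1f"%(f@n),f,"%.1f"%s["time_s"])
    if f@n>15: break
    h-=.001
```

```text
[ 0.0479 -0.1525  0.3982]
9.0 actual 8.86 Fn -0.4 [ 0.1111 -0.3822 -0.4546] 14.6
8.0 actual 8.03 Fn -0.1 [-1.056   0.9679 -0.8604] 14.9
7.0 actual 6.99 Fn 0.1 [0.8558 0.6516 0.7411] 15.3
6.0 actual 5.97 Fn 0.1 [-0.2034 -0.0433 -0.0741] 15.7
5.0 actual 4.98 Fn -0.7 [ 0.1035  0.236  -0.8241] 16.0
4.0 actual 3.99 Fn -0.1 [-0.0553  0.2491 -0.1608] 16.4
3.0 actual 2.98 Fn -0.4 [-0.6555  0.9394 -0.9033] 16.7
2.0 actual 1.98 Fn 0.3 [-0.782  -0.1432 -0.2352] 17.1
1.0 actual 1.18 Fn 2.3 [-2.1558  0.4242  1.3033] 17.4
0.0 actual 0.09 Fn 3.2 [-2.3698  0.6173  2.2782] 17.8
-1.0 actual -0.94 Fn 3.5 [-2.2813 -0.2202  2.6689] 18.1
-2.0 actual -1.94 Fn 3.6 [-2.492   0.4318  2.658 ] 18.4
-3.0 actual -2.93 Fn 3.5 [-2.9673  1.1956  2.2002] 18.8
-4.0 actual -3.95 Fn 5.4 [-3.5188  0.6079  4.0879] 19.1
-5.0 actual -4.95 Fn 6.3 [-3.7237  1.2393  5.051 ] 19.5
-6.0 actual -5.87 Fn 6.6 [-4.2683 -0.6509  5.0559] 19.9
-7.0 actual -6.51 Fn 9.5 [-6.4068  0.4623  7.1325] 20.2
-8.0 actual -6.67 Fn 20.0 [-15.0037   0.424   13.8959] 20.6
```

The spring went from 2.3 to about 7 N over roughly 8 mm and then hit a hard stop, as specified. I'll check that the hold is steady and that nothing else moved.

Run:
```python
from h import *
for _ in range(5):
    robot.dwell(.3); s=robot.sense(); print("%.2f"%s["time_s"],"Fn %.1f"%(s["contact_force"]@n-.3),s["contact_force"],s["eef_pos"])
cv2.imwrite("pics/s2.png",eyes.read_camera("scene")["color"][:,:,::-1])
```

```text
20.85 Fn 18.7 [-13.6886   0.2336  13.551 ] [ 0.6571 -0.0112  0.0628]
21.15 Fn 19.9 [-14.6427   0.0423  14.4445] [ 0.6571 -0.0112  0.0628]
21.45 Fn 19.3 [-14.0733   0.8512  14.1029] [ 0.6571 -0.0112  0.0628]
21.75 Fn 19.8 [-14.5632  -0.0389  14.3306] [ 0.6571 -0.0112  0.0628]
22.05 Fn 18.4 [-13.4667   0.0519  13.339 ] [ 0.6571 -0.0112  0.0628]
```

View pics/s2.png

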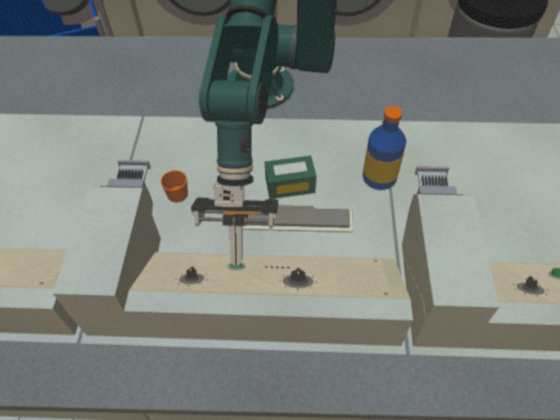

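The fingers are on the button at (236,266), the cover is home, and the bottle, carton and cup are unmoved. The hold is steady at about 19 N, so I'm handing in.

```bash
python3 -c "
from rig import workorder
print(workorder.sign_off())"
```

```text
the job is handed in; nothing more can be done
None
```

The job is done and handed in. The lint screen is fully home, and the fingers are holding the start button fully in.

- **Lint screen:** I pushed it down first. It stopped hard with its top at z = 0.022 m, as specified, and a later picture showed the cover seated on its rim.
- **Start button:** I then pressed it along its axis. The force rose from about 2.3 N to 7 N over about 8 mm, then hit the stop. The hold stayed steady at 18–20 N, under the 30 N limit.
- **Bystanders:** in the last scene picture the bottle, carton and cup stood where they started.
- **Time:** the robot's clock read about 22 s at the last check, against the 42 s limit.

**One disagreement:** I first put the button's top at z ≈ 0.076 m, taking the stated 55 mm as the position of the top itself. The cameras gave about 0.069 m, which fits if the 55 mm is measured at the button's foot on the face. I used the camera position, shifted 1.5 mm down the slope after a close look. The contact and the button's travel matched it within about 2 mm.

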